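# Set out the primer tins on their warmers

## Robot

A 7-joint arm with a two-finger parallel gripper is mounted at the origin on the work surface. World frame = base frame: x ahead of the robot, y to its left, z up, the work surface at z = 0. Lengths are in m, angles in rad, forces in N, time in s.
With the tool pointing down it reaches from about 0.425 to 0.925 m from the base axis. Payload 6.8 kg.
Tool frame: the origin (TCP) lies at the very end of the fingers, on their centre line; the grasp point (between the pads) lies 19 mm behind it (r.tcp_to_grasp is the distance from the TCP to the grasp point, in m); z points along the fingers, y is the line along which they close (so a half turn about z gives the same grasp; the last joint's range is limited). The gripper opens to 85 mm and grips with 20 to 120 N. Pads are 22 mm wide; open, the fingers measure 114 mm over their backs; the gripper's body (76 mm by 85 mm) begins 54 mm behind the grasp point. The pads swing forward as they close: fully open they stand 13 mm farther back than shut.
Start: joints at [1.007, 0.477, 0.022, 1.555, -0.011, 1.109, -0.083], TCP at [0.297, -0.606, 0.231] pointing down, gripper open.
Joint ranges: [-2.96, 2.96], [-0.34, 2.1], [-1.41, 1.46], [0.24, 2.44], [-1.37, 4.51], [0.17, 1.92], [-2.96, 2.96]. Speed limits (rad/s): [2.39, 2.39, 3.14, 3.14, 3.14, 3.14, 3.14].

## Interface

Orientations are given as a rotation vector (axis times angle).
In Python, from bench import r gives the robot as it stands.
- The arm moves only by the tool step_arm, never from a script. Its argument "moves" is a list of rows, each a list of 7 numbers: the shift along the tool's x, y, z in mm, then the turn, a rotation vector about the tool's x, y, z in rad, then the finger opening in mm, from 0 to 85.4. A call has 1 to 8 rows; each row is the pose to reach, as a shift and turn from the pose commanded when the call began, along the tool's axes at that moment; what a row does not reach only later rows make up. A row lasts 1/10 s, in which the tool goes at most 50 mm and 8.59 degrees, less where a joint would pass 70% of its speed; a pose out of reach is approached as far as the arm can. A call with a gripper value outside its range is refused whole. The fingers move at their own pace and stop on an object; "grip_force" is the grip in N (left out, the last holds). Time passes only in rows, so rows that repeat a pose let the fingers close. It gives the time, the measured TCP pose, the force, the opening and the grip force at its end, in the units of the state.
- r.get_obs(): the state, without advancing time (a new reading comes with each control period).
- r.grab_frame(name): name is "side" or "top"; returns a dict with "image" (480x640x3 uint8, red, green, blue), "depth" (480x640 float32, m along the optical axis (not along the pixel's ray), 0 where there is no reading), "mtx" (3x3 intrinsics, pixels), "k1" (the pictures are not rectified: a ray, as slopes to the right and down, at radius r is drawn at 1 + k1 r^2 times it, then the intrinsics apply), "rvec" (rotation vector, rad) and "tvec" (3), from world to camera coordinates, as OpenCV has them. Camera axes: x right, y down, z forward; pixel columns grow to the right and rows downward; lengths in m; the calibration is good to about 2 mm. A picture is of the moment at which its call begins.
- r.hand_in(): hands the job in; it is judged then, once.
The state is a dict: "clock": time; "joints": joint angles; "qvel": joint speeds; "tau": joint torques, N m; "tcp_pos": TCP position; "orientation": TCP orientation; "contact_force": force on the tool from outside, world axes, zero at the start; "moment": the same for the moment, N m; "grip_width": finger opening in m; "gripper_force": force on a finger pad.
Only numpy, scipy, OpenCV 4.12 (cv2) and the standard library are available. Lean on these libraries where they do the work, as an engineer would, in place of code of your own. Each camera call takes 0.05 s, during which the arm holds its last target. There are 200 camera calls.

## Task

Set up the doll-priming bench for the morning: take the stack apart and stand each of the three closed primer tins on the electric warmer of its own size (the large tin on the warmer with the largest round hotplate, the middle tin on the middle one, the small tin on the smallest), upright and wholly on the plate, and stand the open rinsing cup, mouth up, wholly on the slatted drain grate. Keep the tins upright throughout, set them down gently, and do not knock the two freshly primed dolls.

Things in the scene. Friction and masses are not known exactly. Their poses are not given: they have to be found in the camera images.
- tin_large_mid (a point): Large closed primer tin, a plain bare-metal cylinder 68 mm in diameter and 66 mm high, flat closed top, 0.27 to 0.45 kg; the bottom of the stack, standing on the bench. Point: its centre, half-way up; z is its axis.
- tin_middle_mid (a point): Middle closed primer tin, a plain bare-metal cylinder 58 mm in diameter and 60 mm high, 0.19 to 0.31 kg; stands on top of the large tin, up to 3 mm off its centre. Point: its centre, half-way up; z is its axis.
- tin_small_mid (a point): Small closed primer tin, a plain bare-metal cylinder 48 mm in diameter and 54 mm high, 0.12 to 0.20 kg; stands on top of the middle tin, up to 3 mm off its centre. Point: its centre, half-way up; z is its axis.
- cup_mid (a point): Rinsing cup, an empty open steel beaker 40 mm in diameter at the rim, 37 mm at the foot, 50 mm high, about 50 g; stands mouth up on top of the small tin, up to 2 mm off its centre: the top of the stack. Point: its centre, half-way up; z points to its mouth.
- plate_large (a point): Largest warmer, fixed to the bench: white housing 122 x 114 mm, 32 mm high, with a dark round hotplate 94 mm in diameter whose flat top is 40 mm above the bench. Point: centre of the plate's top surface.
- plate_middle (a point): Middle warmer, fixed to the bench: white housing 108 x 100 mm, 32 mm high, with a dark round hotplate 80 mm in diameter whose flat top is 40 mm above the bench. Point: centre of the plate's top surface.
- plate_small (a point): Smallest warmer, fixed to the bench: white housing 94 x 86 mm, 32 mm high, with a dark round hotplate 66 mm in diameter whose flat top is 40 mm above the bench. Point: centre of the plate's top surface.
- grate_top (a point): Slatted steel drain grate, fixed to the bench, 130 mm along its x by 110 mm along its y, flat bars 6 mm wide along x, 13 mm apart, their tops 25 mm above the bench. Point: centre of the bars' top face.
- doll_a_mid (a point): Freshly primed doll, white, round-bellied, 86 mm across and 100 mm high, loose, on a small wooden foot; to be left where it stands. Point: on its axis, half-way up.
- doll_b_mid (a point): A second doll just like the first, on the other side of the bench; to be left where it stands. Point: on its axis, half-way up.
There are look-alikes about, which are no part of the job. Leave any red or yellow look-alike of the part that bears tin_small_mid alone. Leave any orange look-alike of the part that bears tin_large_mid alone.

How it is judged:
By the outcome, as a careful person would: the job done as asked, in the order asked, and still so for the second after the job is handed in, with the robot touching nothing.
It also fails if it takes over 128 s, if anything falls off the work surface, if the arm or the gripper's body presses on something with over 40 N, if the wrist force passes 120 N, or if a joint passes its speed limit or range.

## Working session

There is one attempt and no reset: what is moved stays moved. The work goes in short steps, Python scripts to look and compute and a tool call to move; the robot and the scene stay as the last step left them, time stands still between calls to the robot, and variables do not carry over. Pictures are saved under pics/ and viewed, at most 14 in all, crops included, and the job is handed in when it is done.

Besides the shell and the picture viewer there is one more tool, called by a JSON object that holds its "api" and its "payload". step_arm: Moves the arm, as the interface text tells. Its arguments: {"type":"object","properties":{"moves":{"type":"array","items":{"type":"array","items":{"type":"number"}}},"grip_force":{"type":"number"}},"required":["moves"]}

```bash
ls; mkdir -p pics; cat > h.py <<'E'
import numpy as np, cv2
from bench import r
def grab(n):
    f=r.grab_frame(n); np.savez(f'{n}.npz',**f); return f
def cloud(f):
    K=np.array(f['mtx']);h,w=f['depth'].shape
    u,v=np.meshgrid(np.arange(w),np.arange(h))
    p=np.stack([u,v],-1).reshape(-1,1,2).astype(float)
    n=cv2.undistortPoints(p,K,np.array([f['k1'],0,0,0],float)).reshape(h,w,2)
    d=f['depth'][...,None]
    c=np.concatenate([n*d,d],-1)
    R=cv2.Rodrigues(np.array(f['rvec'],float))[0]
    return (c-np.array(f['tvec']).ravel())@R
def save(f,n): cv2.imwrite(f'pics/{n}.png',f['image'][...,::-1])
E
python3 - <<'E'
from h import *
for n in('top','side'):
    f=grab(n);save(f,n+'0');print(f['mtx'],f['k1'],f['rvec'],f['tvec'])
print(r.get_obs())
E
```

```text
pics
[[473.33062164   0.         308.81900365]
 [  0.         473.33062164 240.79648279]
 [  0.           0.           1.        ]] -0.050922823883801656 [ 2.00676351 -2.19272502  0.24719791] [0.04696398 0.67100249 1.15816396]
[[576.5863042    0.         327.72990082]
 [  0.         576.5863042  239.39126959]
 [  0.           0.           1.        ]] -0.02795813678924359 [ 0.77617845 -2.58472127  1.06709833] [0.54941664 0.32667106 0.97963889]
{'clock': 0.1, 'joints': array([ 1.00689537,  0.47770917,  0.02239102,  1.55632068, -0.01151495,
        1.10929913, -0.08307814]), 'qvel': array([ 3.59194090e-04, -1.30568517e-03, -5.41621508e-04, -2.26758847e-03,
       -2.61004494e-05,  6.65745543e-05,  5.71547697e-04]), 'tau': array([ 5.28838325e-03, -5.97760856e+01,  1.61428783e+00, -2.81954080e+01,
        1.28572300e-02,  5.07191449e-03, -2.71413518e-05]), 'tcp_pos': array([ 0.29686372, -0.60564029,  0.23044289]), 'orientation': array([-3.05886930e+00, -7.09431063e-01,  7.59529135e-04]), 'contact_force': array([-0.39367123, -0.31109169,  0.13990636]), 'moment': array([-0.02238776,  0.01533169, -0.03446961]), 'gripper_force': 0.0, 'grip_width': 0.0850670453590301}
```

View pics/top0.png

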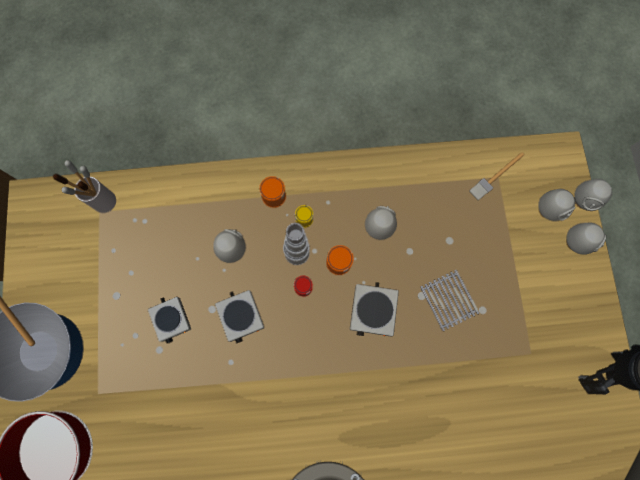

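View pics/side0.png

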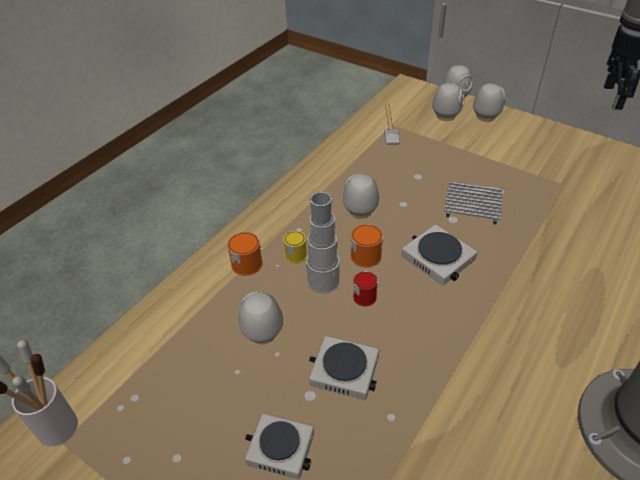

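The top view shows the stack at (296,245). The warmers are small (168,319), middle (239,316) and large (375,310), with the grate at (449,300) and the dolls at (229,246) and (380,223). The look-alikes are orange at (273,190) and (340,260), yellow at (304,214) and red at (303,286). Only the grey stack fits the bare-metal tins.

```bash
cat > m.py <<'E'
from h import *
from scipy.optimize import least_squares
def fit(P,R=None):
    c0=np.median(P,0)
    if R: s=least_squares(lambda p:np.hypot(*(P-p).T)-R,c0,loss='soft_l1',f_scale=.002); return s.x
    s=least_squares(lambda p:np.hypot(*(P-p[:2]).T)-p[2],[*c0,.04],loss='soft_l1',f_scale=.002); return s.x
E
python3 - <<'E'
from m import *
F={n:dict(np.load(n+'.npz')) for n in('top','side')}
C={n:cloud(F[n]) for n in F}
T=C['top'];S=C['side']
np.set_printoptions(precision=4,suppress=True)
for n,p in dict(stack=(296,232),small=(168,319),mid=(239,316),large=(375,310),grate=(449,300),dA=(229,244),dB=(380,220),o1=(273,188),o2=(340,258),y=(304,212),red=(303,284)).items(): print(n,T[p[1],p[0]])
# plates: dark round regions at z~.04
for n in F:
    im=F[n]['image'].astype(int); X=C[n]
    for nm,p in (dict(small=(168,319),mid=(239,316),large=(375,310)) if n=='top' else dict(small=(280,440),mid=(345,362),large=(440,248))).items():
        g=im.max(-1); m=((g<90)).astype(np.uint8)
        k,l=cv2.connectedComponents(m,connectivity=4)
        mm=(l==l[p[1],p[0]]); mm=cv2.morphologyEx(mm.astype(np.uint8),cv2.MORPH_OPEN,np.ones((7,7)))>0
        P=X[mm]; P=P[P[:,2]>0.02]
        h=cv2.minEnclosingCircle(P[:,:2].astype(np.float32)); e=cv2.convexHull(P[:,:2].astype(np.float32))[:,0]
        print(n,nm,np.median(P,0),'enc',h,'mean',P.mean(0)[:2])
# stack sides
s0=T[232,296][:2]
for n in F:
    X=C[n].reshape(-1,3); near=np.hypot(*(X[:,:2]-s0).T)<.06
    for nm,a,b,R in(('large',.01,.06,.034),('mid',.072,.12,.029),('small',.132,.175,.024),('cup',.186,.225,.0193)):
        P=X[near&(X[:,2]>a)&(X[:,2]<b)]; print(n,nm,len(P),fit(P[:,:2],R),fit(P[:,:2]))
    for nm,z in(('lt',.066),('mt',.126),('st',.18),('ct',.23)):
        P=X[near&(abs(X[:,2]-z)<.003)];print(nm,len(P))
# others
X=np.concatenate([T.reshape(-1,3),S.reshape(-1,3)])
for nm,p,a,b in(('dA',T[244,229],.03,.07),('dB',T[220,380],.03,.07),('o1',T[188,273],.01,.06),('o2',T[258,340],.01,.06),('y',T[212,304],.01,.05),('red',T[284,303],.01,.05)):
    P=X[(np.hypot(*(X[:,:2]-p[:2]).T)<.06)&(X[:,2]>a)&(X[:,2]<b)];print(nm,len(P),fit(P[:,:2]),P[:,2].max())
for n in F:
    P=C[n].reshape(-1,3);g=T[300,449][:2]
    P=P[(np.hypot(*(P[:,:2]-g).T)<.11)&(P[:,2]>.018)&(P[:,2]<.035)]
    print(n,'grate',len(P),np.median(P[:,2]),cv2.minAreaRect(P[:,:2].astype(np.float32)))
E
```

```text
stack [0.6712 0.0177 0.1867]
small [0.5048 0.3705 0.0435]
mid [0.4971 0.1856 0.0402]
large [ 0.4813 -0.1685  0.0409]
grate [ 0.4908 -0.3702  0.0244]
dA [0.6765 0.192  0.1024]
dB [ 0.7067 -0.2011  0.0973]
o1 [0.8299 0.071  0.0669]
o2 [ 0.6212 -0.0895  0.0703]
y [ 0.7596 -0.007   0.051 ]
red [0.5642 0.0124 0.0535]
top small [0.5067 0.373  0.0405] enc ((0.45622408390045166, 0.20399552583694458), 0.2087646722793579) mean [0.5063 0.3716]
top mid [0.4997 0.1869 0.0407] enc ((0.45765382051467896, 0.11196288466453552), 0.12525753676891327) mean [0.4994 0.1864]
top large [ 0.4829 -0.1676  0.0412] enc ((0.4466469883918762, -0.10284943878650665), 0.12154743075370789) mean [ 0.4825 -0.1665]
side small [0.5052 0.3753 0.038 ] enc ((0.35898762941360474, 0.5186969041824341), 0.23980431258678436) mean [0.5039 0.3761]
side mid [0.4977 0.1884 0.0373] enc ((0.35694819688796997, 0.4202783703804016), 0.3143104612827301) mean [0.4969 0.1902]
side large [ 0.4806 -0.166   0.0371] enc ((0.34001386165618896, 0.23425838351249695), 0.4748840630054474) mean [ 0.4791 -0.1619]
top large 73 [0.6616 0.0233] [0.6627 0
[... 328 characters left out ...]
[0.6605 0.0183 0.024 ]
side cup 456 [0.6612 0.0186] [0.6611 0.019  0.0182]
lt 157
mt 134
st 101
ct 46
dA 904 [0.684  0.2003 0.0402] 0.06995814069034985
dB 739 [ 0.7101 -0.2107  0.0398] 0.06999597970514573
o1 641 [0.8291 0.0743 0.0323] 0.059992470390284255
o2 559 [ 0.6215 -0.0903  0.0332] 0.05997990844981941
y 373 [ 0.7526 -0.0053  0.0215] 0.049960635173773235
red 372 [0.5619 0.013  0.0226] 0.04996575432652167
top grate 1239 0.025594724099433263 ((0.49201491475105286, -0.3720412254333496), (0.1302223950624466, 0.1133042499423027), 19.54361343383789)
side grate 1360 0.021414028683826226 ((0.48957395553588867, -0.3716987669467926), (0.13049282133579254, 0.11630771309137344), 19.149614334106445)
```

```bash
cat > d.py <<'E'
import sys
from h import *
o=r.get_obs(); R=cv2.Rodrigues(np.array(o['orientation']))[0]
np.set_printoptions(precision=4,suppress=True)
print('t',o['clock'],'tcp',o['tcp_pos'],'R',R.ravel(),'w',o['grip_width'],o['gripper_force'],o['contact_force'])
for a in sys.argv[1:]:
    t=np.array(eval(a),float); print(a,'delta mm',(R.T@(t-o['tcp_pos'])*1000).round(1))
E
python3 d.py "(.661,.0197,.275)"
```

```text
t 0.1 tcp [ 0.2969 -0.6056  0.2304] R [ 0.8979  0.4402 -0.0008  0.4402 -0.8979  0.0014 -0.0001 -0.0016 -1.    ] w 0.0850670453590301 0.0 [-0.3937 -0.3111  0.1399]
(.661,.0197,.275) delta mm [ 602.2 -401.3  -44. ]
```

{"api": "step_arm", "payload": {"moves": [[10, -6, -20, 0, 0, 0, 85], [40, -27, -40, 0, 0, 0, 85], [77, -52, -44, 0, 0, 0, 85], [114, -77, -44, 0, 0, 0, 85], [151, -102, -44, 0, 0, 0, 85], [188, -127, -44, 0, 0, 0, 85], [225, -152, -44, 0, 0, 0, 85], [262, -177, -44, 0, 0, 0, 85]]}}

```text
clock: 0.9
tcp_pos: [0.4549, -0.33, 0.2751]
orientation: [-3.06, -0.71, 0.001]
contact_force: [1.1, -0.2, 0.5]
grip_width: 0.0851
gripper_force: 0.0
```

{"api": "step_arm", "payload": {"moves": [[40, -26, 0, 0, 0, 0, 85], [80, -53, 0, 0, 0, 0, 85], [120, -79, 0, 0, 0, 0, 85], [160, -105, 0, 0, 0, 0, 85], [200, -132, 0, 0, 0, 0, 85], [240, -158, 0, 0, 0, 0, 85], [280, -184, 0, 0, 0, 0, 85], [310, -204, 0, 0, 0, 0, 85]]}}

```text
clock: 1.7
tcp_pos: [0.6438, -0.0087, 0.2748]
orientation: [-3.058, -0.713, 0.0]
contact_force: [1.0, 0.2, -0.3]
grip_width: 0.0852
gripper_force: 0.0
```

```bash
python3 d.py "(.661,.0197,.275)"
```

```text
t 1.7 tcp [ 0.6438 -0.0087  0.2748] R [ 0.8968  0.4424 -0.0005  0.4424 -0.8968  0.0011  0.0001 -0.0012 -1.    ] w 0.08518649063315165 0.0 [ 0.9583  0.2143 -0.3188]
(.661,.0197,.275) delta mm [ 28.  -17.9  -0.1]
```

Centre and descend to the cup (TCP z ≈ 0.193).

{"api": "step_arm", "payload": {"moves": [[18, -12, 0, 0, 0, 0, 85], [28, -18, 0, 0, 0, 0, 85], [28, -18, 0, 0, 0, 0, 85], [28, -18, 20, 0, 0, 0, 85], [28, -18, 40, 0, 0, 0, 85], [28, -18, 60, 0, 0, 0, 85], [28, -18, 75, 0, 0, 0, 85], [28, -18, 80, 0, 0, 0, 85]]}}

```text
clock: 2.5
tcp_pos: [0.6589, 0.0143, 0.1935]
orientation: [3.061, 0.707, -0.005]
contact_force: [-0.6, -0.4, -0.3]
grip_width: 0.0849
gripper_force: 0.0
```

```bash
python3 d.py "(.661,.0197,.193)"; python3 - <<'E'
from h import *
f=grab('side'); cv2.imwrite('pics/side1.png',cv2.resize(f['image'][150:310,240:420,::-1],None,fx=3.5,fy=3.5))
E
```

```text
t 2.5 tcp [0.6589 0.0143 0.1935] R [ 0.8988  0.4384 -0.003   0.4384 -0.8988 -0.0011 -0.0032 -0.0003 -1.    ] w 0.0848990713677708 0.0 [-0.6    -0.3987 -0.27  ]
(.661,.0197,.193) delta mm [ 4.2 -4.   0.5]
```

View pics/side1.png

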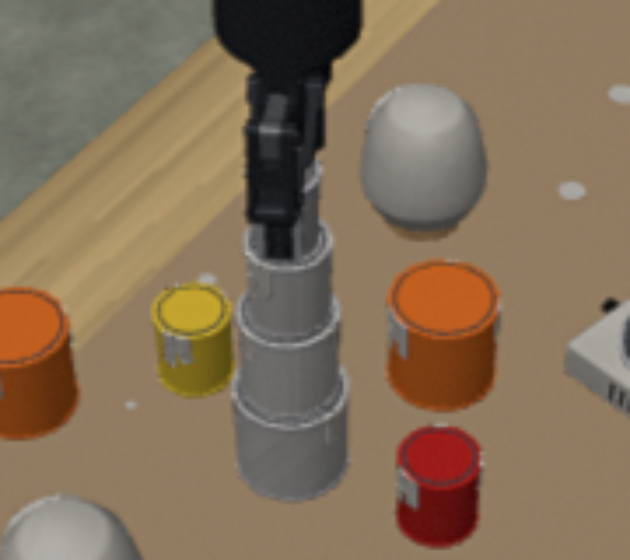

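The fingers straddle the cup (crop about (290,200)) and the stack is undisturbed. I'll correct the small lateral offset, then close.

{"api": "step_arm", "payload": {"moves": [[2, -2, 0, 0, 0, 0, 85], [4, -4, 0, 0, 0, 0, 85], [4, -4, 0, 0, 0, 0, 85], [4, -4, 0, 0, 0, 0, 85]]}}

```text
clock: 2.95
tcp_pos: [0.6625, 0.022, 0.1961]
orientation: [3.06, 0.71, 0.002]
contact_force: [-0.2, 0.2, 0.6]
grip_width: 0.0848
gripper_force: 0.0
```

```bash
python3 d.py "(.661,.0197,.193)"
```

```text
t 2.95 tcp [0.6625 0.022  0.1961] R [ 0.8977  0.4406  0.0012  0.4406 -0.8977  0.0001  0.0011  0.0004 -1.    ] w 0.08484947951513254 0.0 [-0.2037  0.2389  0.5811]
(.661,.0197,.193) delta mm [-2.3  1.4  3.1]
```

{"api": "step_arm", "payload": {"moves": [[-2, 1, 2, 0, 0, 0, 60], [-2, 1, 2, 0, 0, 0, 50], [-2, 1, 2, 0, 0, 0, 46], [-2, 1, 2, 0, 0, 0, 43], [-2, 1, 2, 0, 0, 0, 40], [-2, 1, 2, 0, 0, 0, 37], [-2, 1, 2, 0, 0, 0, 34], [-2, 1, 2, 0, 0, 0, 30]], "grip_force": 20}}

```text
clock: 3.75
tcp_pos: [0.6609, 0.0197, 0.1934]
orientation: [3.06, 0.709, 0.0]
contact_force: [-0.5, -0.4, 1.1]
grip_width: 0.0393
gripper_force: 20.1
```

{"api": "step_arm", "payload": {"moves": [[0, 0, -8, 0, 0, 0, 30], [0, 0, -24, 0, 0, 0, 30], [0, 0, -40, 0, 0, 0, 30], [-10, 8, -40, 0, 0, 0, 30], [-32, 27, -40, 0, 0, 0, 30], [-60, 51, -40, 0, 0, 0, 30], [-90, 77, -40, 0, 0, 0, 30], [-120, 102, -40, 0, 0, 0, 30]]}}

```text
clock: 4.55
tcp_pos: [0.5966, -0.1269, 0.2336]
orientation: [3.06, 0.709, 0.0]
contact_force: [0.4, -0.9, -0.9]
grip_width: 0.0399
gripper_force: 20.3
```

{"api": "step_arm", "payload": {"moves": [[-30, 26, 0, 0, 0, 0, 30], [-60, 51, 0, 0, 0, 0, 30], [-90, 77, 0, 0, 0, 0, 30], [-120, 102, 0, 0, 0, 0, 30], [-150, 128, 0, 0, 0, 0, 30], [-180, 153, 0, 0, 0, 0, 30], [-200, 171, 0, 0, 0, 0, 30], [-205, 175, 0, 0, 0, 0, 30]]}}

```text
clock: 5.35
tcp_pos: [0.4873, -0.3768, 0.2335]
orientation: [3.061, 0.699, -0.003]
contact_force: [0.2, -0.4, -0.4]
grip_width: 0.0394
gripper_force: 20.3
```

```bash
python3 d.py "(.491,-.372,.0395)"
```

```text
t 5.35 tcp [ 0.4873 -0.3768  0.2335] R [ 0.901   0.4339 -0.0012  0.4339 -0.901  -0.0022 -0.002   0.0015 -1.    ] w 0.039374629829878854 20.2897912269691 [ 0.2031 -0.3569 -0.4496]
(.491,-.372,.0395) delta mm [  5.8  -3.  193.9]
```

{"api": "step_arm", "payload": {"moves": [[1, -1, 25, 0, 0, 0, 30], [2, -1, 60, 0, 0, 0, 30], [2, -1, 95, 0, 0, 0, 30], [2, -1, 125, 0, 0, 0, 30], [2, -1, 150, 0, 0, 0, 30], [2, -1, 168, 0, 0, 0, 30], [2, -1, 178, 0, 0, 0, 30], [2, -1, 180, 0, 0, 0, 30]]}}

```text
clock: 6.15
tcp_pos: [0.4918, -0.3692, 0.0524]
orientation: [-3.059, -0.711, 0.001]
contact_force: [-0.4, -0.1, -0.1]
grip_width: 0.0399
gripper_force: 20.3
```

```bash
python3 d.py "(.491,-.372,.0385)"; python3 - <<'E'
from h import *
f=grab('side'); cv2.imwrite('pics/side2.png',cv2.resize(f['image'][130:280,380:560,::-1],None,fx=3.5,fy=3.5))
E
```

```text
t 6.15 tcp [ 0.4918 -0.3692  0.0524] R [ 0.8976  0.4408 -0.0013  0.4408 -0.8976  0.0013 -0.0006 -0.0017 -1.    ] w 0.03988479604761279 20.296756139723584 [-0.4151 -0.0817 -0.133 ]
(.491,-.372,.0385) delta mm [-2.   2.2 13.9]
```

View pics/side2.png

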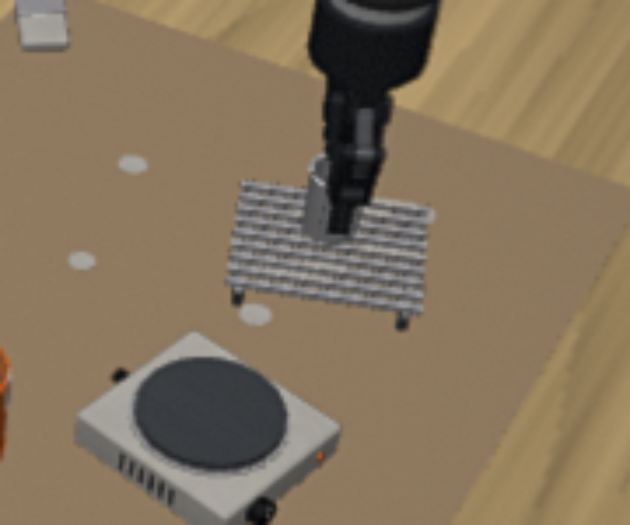

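The cup (crop about (320,205)) is over the grate, near its centre. I'll lower it slowly to contact.

{"api": "step_arm", "payload": {"moves": [[-2, 2, 4, 0, 0, 0, 30], [-2, 2, 8, 0, 0, 0, 30], [-2, 2, 10, 0, 0, 0, 30], [-2, 2, 11, 0, 0, 0, 30], [-2, 2, 12, 0, 0, 0, 30], [-2, 2, 13, 0, 0, 0, 30], [-2, 2, 13, 0, 0, 0, 30]]}}

```text
clock: 6.9
tcp_pos: [0.4913, -0.3728, 0.0402]
orientation: [-3.06, -0.71, 0.0]
contact_force: [0.4, -0.1, -0.2]
grip_width: 0.0394
gripper_force: 20.3
```

{"api": "step_arm", "payload": {"moves": [[0, 0, 0.5, 0, 0, 0, 30], [0, 0, 1, 0, 0, 0, 30], [0, 0, 1.5, 0, 0, 0, 30], [0, 0, 2, 0, 0, 0, 30], [0, 0, 2, 0, 0, 0, 30]]}}

```text
clock: 7.4
tcp_pos: [0.4913, -0.3729, 0.0384]
orientation: [3.06, 0.71, 0.0]
contact_force: [-0.6, 0.6, 1.5]
grip_width: 0.0397
gripper_force: 20.3
```

{"api": "step_arm", "payload": {"moves": [[0, 0, 0.5, 0, 0, 0, 30], [0, 0, 1, 0, 0, 0, 30], [0, 0, 1, 0, 0, 0, 30]]}}

```text
clock: 7.7
tcp_pos: [0.4915, -0.3729, 0.0383]
orientation: [3.06, 0.71, 0.0]
contact_force: [-1.9, 0.7, 8.5]
grip_width: 0.0392
gripper_force: 20.0
```

Contact. Release slowly and retreat.

{"api": "step_arm", "payload": {"moves": [[0, 0, -0.7, 0, 0, 0, 39], [0, 0, -0.7, 0, 0, 0, 42], [0, 0, -0.7, 0, 0, 0, 48], [0, 0, -0.7, 0, 0, 0, 56], [0, 0, -0.7, 0, 0, 0, 70], [0, 0, -0.7, 0, 0, 0, 70], [0, 0, -15, 0, 0, 0, 75], [0, 0, -40, 0, 0, 0, 75]]}}

```text
clock: 8.5
tcp_pos: [0.4902, -0.3721, 0.0769]
orientation: [-3.058, -0.709, 0.004]
contact_force: [0.8, -0.2, 0.3]
grip_width: 0.0749
gripper_force: 0.0
```

{"api": "step_arm", "payload": {"moves": [[0, 0, -40, 0, 0, 0, 85], [0, 0, -85, 0, 0, 0, 85], [0, 0, -130, 0, 0, 0, 85], [0, 0, -160, 0, 0, 0, 85], [20, -17, -170, 0, 0, 0, 85], [55, -47, -170, 0, 0, 0, 85], [90, -77, -170, 0, 0, 0, 85], [120, -102, -170, 0, 0, 0, 85]]}}

```text
clock: 9.3
tcp_pos: [0.5549, -0.2259, 0.2489]
orientation: [3.06, 0.711, 0.003]
contact_force: [0.6, 0.3, -0.3]
grip_width: 0.0848
gripper_force: 0.0
```

```bash
python3 d.py "(.661,.0197,.225)"; python3 - <<'E'
from m import *
X=np.concatenate([cloud(grab(n)).reshape(-1,3) for n in('top','side')])
P=X[(np.hypot(*(X[:,:2]-[.491,-.373]).T)<.05)&(X[:,2]>.03)&(X[:,2]<.085)]
print('cup',len(P),P.max(0),P.min(0),fit(P[P[:,2]>.06][:,:2]),fit(P[P[:,2]<.05][:,:2]))
E
```

```text
t 9.3 tcp [ 0.5549 -0.2259  0.2489] R [ 0.8975  0.4411  0.0017  0.4411 -0.8975  0.      0.0015  0.0008 -1.    ] w 0.08476691337740495 0.0 [ 0.586   0.2578 -0.3406]
(.661,.0197,.225) delta mm [ 203.5 -173.6   24.1]
cup 380 [ 0.5129101  -0.35098421  0.07567119] [ 0.47134967 -0.39764988  0.03022469] [ 0.49077677 -0.37293577  0.01864282] [ 0.49080771 -0.37343189  0.01863036]
```

Cup stands upright on the grate. Next is the small tin.

{"api": "step_arm", "payload": {"moves": [[35, -30, 0, 0, 0, 0, 85], [72, -61, 0, 0, 0, 0, 85], [109, -92, 5, 0, 0, 0, 85], [145, -123, 10, 0, 0, 0, 85], [175, -149, 15, 0, 0, 0, 85], [196, -167, 20, 0, 0, 0, 85], [203, -173, 22, 0, 0, 0, 85], [203, -173, 24, 0, 0, 0, 85]]}}

```text
clock: 10.2
tcp_pos: [0.6604, 0.0171, 0.2237]
orientation: [-3.06, -0.713, -0.0]
contact_force: [-0.5, -0.0, -0.4]
grip_width: 0.0848
gripper_force: 0.0
```

{"api": "step_arm", "payload": {"moves": [[0, 0, 0, 0, 0, 0, 85], [0, 0, 0, 0, 0, 0, 85]]}}

```text
clock: 10.4
tcp_pos: [0.66, 0.0134, 0.2237]
orientation: [3.06, 0.704, -0.0]
contact_force: [0.6, -0.2, -0.2]
grip_width: 0.085
gripper_force: 0.0
```

```bash
python3 d.py "(.661,.0195,.137)"
```

```text
t 10.4 tcp [0.66   0.0134 0.2237] R [ 0.8994  0.4372  0.0001  0.4372 -0.8994 -0.0014 -0.0006  0.0013 -1.    ] w 0.08501467191670752 0.0 [ 0.6397 -0.1816 -0.1966]
(.661,.0195,.137) delta mm [ 3.6 -5.2 86.7]
```

{"api": "step_arm", "payload": {"moves": [[0, 0, 5, 0, 0, 0, 85], [0, 0, 20, 0, 0, 0, 85], [0, 0, 40, 0, 0, 0, 85], [0, 0, 60, 0, 0, 0, 85], [0, 0, 76, 0, 0, 0, 85], [0, 0, 84, 0, 0, 0, 85], [0, 0, 86, 0, 0, 0, 85], [0, 0, 86, 0, 0, 0, 85]]}}

```text
clock: 11.2
tcp_pos: [0.6604, 0.0163, 0.1374]
orientation: [-3.06, -0.71, -0.0]
contact_force: [0.7, 0.1, -0.4]
grip_width: 0.085
gripper_force: 0.0
```

```bash
python3 d.py "(.661,.0195,.137)"
```

```text
t 11.2 tcp [0.6604 0.0163 0.1374] R [ 0.8979  0.4401  0.0002  0.4401 -0.8979  0.      0.0002  0.     -1.    ] w 0.08496008090378362 0.0 [ 0.7217  0.1377 -0.4274]
(.661,.0195,.137) delta mm [ 1.9 -2.7  0.4]
```

{"api": "step_arm", "payload": {"moves": [[2, -2.5, 0, 0, 0, 0, 75], [2, -2.5, 0, 0, 0, 0, 65], [2, -2.5, 0, 0, 0, 0, 58], [2, -2.5, 0, 0, 0, 0, 54], [2, -2.5, 0, 0, 0, 0, 51], [2, -2.5, 0, 0, 0, 0, 48], [2, -2.5, 0, 0, 0, 0, 44], [2, -2.5, 0, 0, 0, 0, 38]], "grip_force": 30}}

```text
clock: 12.0
tcp_pos: [0.6612, 0.0193, 0.1376]
orientation: [3.06, 0.71, 0.001]
contact_force: [0.3, -0.4, 1.6]
grip_width: 0.0473
gripper_force: 31.2
```

```bash
python3 d.py "(.506,.373,.21)"
```

```text
t 12.0 tcp [0.6612 0.0193 0.1376] R [ 0.898   0.44    0.0005  0.44   -0.898  -0.0001  0.0004  0.0003 -1.    ] w 0.047311856001498766 31.21849536895752 [ 0.3409 -0.3861  1.5984]
(.506,.373,.21) delta mm [  16.4 -385.9  -72.5]
```

{"api": "step_arm", "payload": {"moves": [[0, 0, -8, 0, 0, 0, 38], [0, 0, -24, 0, 0, 0, 38], [0, 0, -42, 0, 0, 0, 38], [1, -10, -50, 0, 0, 0, 38], [2, -32, -50, 0, 0, 0, 38], [3, -65, -50, 0, 0, 0, 38], [4, -100, -50, 0, 0, 0, 38], [6, -135, -50, 0, 0, 0, 38]]}}

```text
clock: 12.8
tcp_pos: [0.6057, 0.1451, 0.1878]
orientation: [-3.06, -0.71, -0.0]
contact_force: [0.3, 0.2, -2.4]
grip_width: 0.0478
gripper_force: 31.3
```

{"api": "step_arm", "payload": {"moves": [[1, -35, 0, 0, 0, 0, 38], [3, -70, 0, 0, 0, 0, 38], [4, -105, 0, 0, 0, 0, 38], [6, -140, 0, 0, 0, 0, 38], [7, -175, 0, 0, 0, 0, 38], [8, -205, 0, 0, 0, 0, 38], [10, -230, 0, 0, 0, 0, 38], [10, -245, 0, 0, 0, 0, 38]]}}

```text
clock: 13.6
tcp_pos: [0.5059, 0.3709, 0.1879]
orientation: [-3.058, -0.715, -0.0]
contact_force: [-0.3, -0.5, -0.9]
grip_width: 0.0478
gripper_force: 31.3
```

```bash
python3 d.py "(.506,.373,.0516)"
```

```text
t 13.6 tcp [0.5059 0.3709 0.1879] R [ 0.8963  0.4434 -0.0003  0.4434 -0.8963  0.0016  0.0004 -0.0016 -1.    ] w 0.047750714434242066 31.324127912521362 [-0.2507 -0.5208 -0.9372]
(.506,.373,.0516) delta mm [  1.   -1.6 136.3]
```

{"api": "step_arm", "payload": {"moves": [[0, -2, 10, 0, 0, 0, 38], [0, -4, 35, 0, 0, 0, 38], [0, -5, 65, 0, 0, 0, 38], [0, -5, 92, 0, 0, 0, 38], [0, -5, 110, 0, 0, 0, 38], [0, -5, 120, 0, 0, 0, 38], [0, -5, 124, 0, 0, 0, 38], [0, -5, 124, 0, 0, 0, 38]]}}

```text
clock: 14.4
tcp_pos: [0.5063, 0.3715, 0.0632]
orientation: [3.06, 0.708, -0.0]
contact_force: [1.0, -0.6, -1.7]
grip_width: 0.0474
gripper_force: 31.3
```

```bash
python3 d.py "(.506,.373,.0516)"; python3 - <<'E'
from h import *
f=grab('side'); cv2.imwrite('pics/side3.png',cv2.resize(f['image'][340:480,200:360,::-1],None,fx=3.5,fy=3.5))
E
```

```text
t 14.4 tcp [0.5063 0.3715 0.0632] R [ 0.8983  0.4395  0.      0.4395 -0.8983 -0.0005 -0.0002  0.0004 -1.    ] w 0.04742347198302778 31.309365034103394 [ 1.022  -0.6038 -1.7474]
(.506,.373,.0516) delta mm [ 0.4 -1.4 11.6]
```

View pics/side3.png

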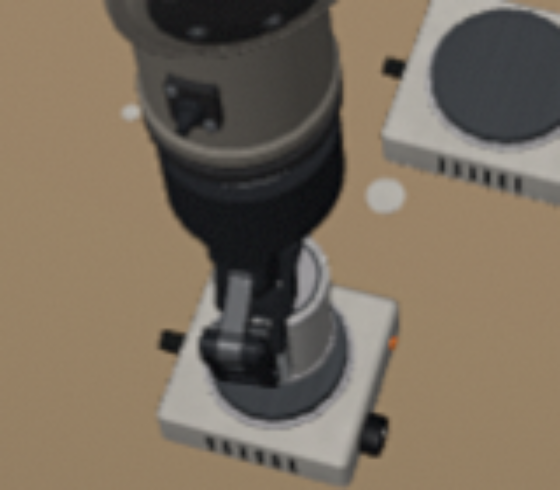

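The small tin (crop about (300,330)) hovers centred over the small plate. I'll set it down slowly.

{"api": "step_arm", "payload": {"moves": [[0, -1, 3, 0, 0, 0, 38], [0, -1, 6, 0, 0, 0, 38], [0, -1, 8, 0, 0, 0, 38], [0, -1, 9.5, 0, 0, 0, 38], [0, -1, 10.5, 0, 0, 0, 38], [0, -1, 11, 0, 0, 0, 38], [0, -1, 11.5, 0, 0, 0, 38], [0, -1, 11.5, 0, 0, 0, 38]]}}

```text
clock: 15.25
tcp_pos: [0.5054, 0.373, 0.0518]
orientation: [3.06, 0.71, 0.0]
contact_force: [0.0, 0.4, -2.4]
grip_width: 0.0476
gripper_force: 31.3
```

{"api": "step_arm", "payload": {"moves": [[0, 0, 0.5, 0, 0, 0, 38], [0, 0, 1, 0, 0, 0, 38], [0, 0, 1, 0, 0, 0, 38]]}}

```text
clock: 15.55
tcp_pos: [0.5055, 0.3731, 0.0516]
orientation: [3.06, 0.71, 0.001]
contact_force: [-2.9, -1.2, 4.1]
grip_width: 0.0472
gripper_force: 31.9
```

Contact. Release and rise.

{"api": "step_arm", "payload": {"moves": [[0, 0, -0.5, 0, 0, 0, 47], [0, 0, -0.5, 0, 0, 0, 50], [0, 0, -0.5, 0, 0, 0, 56], [0, 0, -0.5, 0, 0, 0, 66], [0, 0, -0.5, 0, 0, 0, 76], [0, 0, -0.5, 0, 0, 0, 80], [0, 0, -12, 0, 0, 0, 80], [0, 0, -35, 0, 0, 0, 80]]}}

```text
clock: 16.35
tcp_pos: [0.5044, 0.3721, 0.0851]
orientation: [3.059, 0.71, -0.005]
contact_force: [0.1, -0.2, 1.1]
grip_width: 0.0798
gripper_force: 0.0
```

{"api": "step_arm", "payload": {"moves": [[0, 0, -35, 0, 0, 0, 85], [0, 0, -75, 0, 0, 0, 85], [0, 0, -100, 0, 0, 0, 85], [-1, 35, -100, 0, 0, 0, 85], [-3, 80, -100, 0, 0, 0, 85], [-5, 125, -100, 0, 0, 0, 85], [-7, 170, -100, 0, 0, 0, 85], [-9, 215, -100, 0, 0, 0, 85]]}}

```text
clock: 17.15
tcp_pos: [0.5926, 0.1744, 0.187]
orientation: [-3.06, -0.71, -0.002]
contact_force: [1.1, 0.2, 0.3]
grip_width: 0.0842
gripper_force: 0.0
```

```bash
python3 d.py "(.661,.0205,.19)"; python3 - <<'E'
from m import *
C={n:cloud(grab(n)).reshape(-1,3) for n in('top','side')}
X=np.concatenate(list(C.values()))
P=X[(np.hypot(*(X[:,:2]-[.5055,.373]).T)<.04)&(X[:,2]>.05)&(X[:,2]<.11)]
print('small',len(P),P[:,2].max(),fit(P[P[:,2]>.08][:,:2]),fit(P[P[:,2]<.07][:,:2]))
for n,X in C.items():
  for a,b in((.01,.06),(.072,.12)):
    P=X[(np.hypot(*(X[:,:2]-[.661,.02]).T)<.05)&(X[:,2]>a)&(X[:,2]<b)];print(n,len(P),fit(P[:,:2]))
E
```

```text
t 17.15 tcp [0.5926 0.1744 0.187 ] R [ 0.8978  0.4404  0.0011  0.4404 -0.8978  0.0003  0.0011  0.0002 -1.    ] w 0.08417701215141134 0.0 [1.0512 0.2017 0.308 ]
(.661,.0205,.19) delta mm [ -6.4 168.3  -3. ]
small 1488 0.1009544829213355 [0.50372879 0.37340566 0.01840439] [0.50456386 0.37274517 0.02303043]
top 74 [0.66132375 0.02357116 0.03368547]
top 81 [0.66172501 0.0217806  0.02861456]
side 498 [0.65991735 0.02058873 0.03401358]
side 399 [0.6608947  0.01911659 0.02889214]
```

{"api": "step_arm", "payload": {"moves": [[-1, 38, 0, 0, 0, 0, 85], [-3, 78, 0, 0, 0, 0, 85], [-4, 115, 0, 0, 0, 0, 85], [-5, 143, 0, 0, 0, 0, 85], [-6, 158, 0, 0, 0, 0, 85], [-6, 165, 0, 0, 0, 0, 85], [-6, 167, 0, 0, 0, 0, 85], [-6, 167, 0, 0, 0, 0, 85]]}}

```text
clock: 18.05
tcp_pos: [0.6597, 0.0253, 0.186]
orientation: [-3.059, -0.713, -0.0]
contact_force: [-0.0, -0.5, 0.3]
grip_width: 0.0852
gripper_force: 0.0
```

{"api": "step_arm", "payload": {"moves": [[0, 0, 0, 0, 0, 0, 85], [0, 0, 10, 0, 0, 0, 85], [0, 0, 25, 0, 0, 0, 85], [0, 0, 40, 0, 0, 0, 85], [0, 0, 50, 0, 0, 0, 85], [0, 0, 52, 0, 0, 0, 85], [0, 0, 52, 0, 0, 0, 85], [0, 0, 52, 0, 0, 0, 85]]}}

```text
clock: 18.85
tcp_pos: [0.6605, 0.0235, 0.1342]
orientation: [3.06, 0.71, 0.001]
contact_force: [0.2, 0.5, 0.1]
grip_width: 0.0847
gripper_force: 0.0
```

```bash
python3 d.py "(.6612,.0204,.08)"
```

```text
t 18.85 tcp [0.6605 0.0235 0.1342] R [ 0.898   0.44    0.0008  0.44   -0.898   0.0001  0.0008  0.0002 -1.    ] w 0.08471042615616058 0.0 [0.217  0.5105 0.071 ]
(.6612,.0204,.08) delta mm [-0.8  3.  54.2]
```

{"api": "step_arm", "payload": {"moves": [[-1, 3, 3, 0, 0, 0, 85], [-1, 3, 14, 0, 0, 0, 85], [-1, 3, 28, 0, 0, 0, 85], [-1, 3, 42, 0, 0, 0, 85], [-1, 3, 51, 0, 0, 0, 85], [-1, 3, 54, 0, 0, 0, 85], [-1, 3, 54, 0, 0, 0, 85], [-1, 3, 54, 0, 0, 0, 85]]}}

```text
clock: 19.65
tcp_pos: [0.6609, 0.0204, 0.0801]
orientation: [3.06, 0.71, 0.001]
contact_force: [-0.1, 0.8, -0.4]
grip_width: 0.0853
gripper_force: 0.0
```

```bash
python3 d.py "(.6612,.0204,.08)"
```

```text
t 19.65 tcp [0.6609 0.0204 0.0801] R [ 0.8979  0.4402  0.0007  0.4402 -0.8979  0.0001  0.0007  0.0002 -1.    ] w 0.08533956019756558 0.0 [-0.0501  0.7576 -0.3582]
(.6612,.0204,.08) delta mm [0.3 0.1 0.1]
```

{"api": "step_arm", "payload": {"moves": [[0, 0, 0, 0, 0, 0, 76], [0, 0, 0, 0, 0, 0, 69], [0, 0, 0, 0, 0, 0, 65], [0, 0, 0, 0, 0, 0, 62], [0, 0, 0, 0, 0, 0, 59], [0, 0, 0, 0, 0, 0, 56], [0, 0, 0, 0, 0, 0, 52], [0, 0, 0, 0, 0, 0, 48]], "grip_force": 35}}

```text
clock: 20.45
tcp_pos: [0.6609, 0.02, 0.0801]
orientation: [3.06, 0.709, 0.001]
contact_force: [-0.2, -1.4, 2.5]
grip_width: 0.0574
gripper_force: 37.6
```

```bash
python3 d.py "(.4985,.187,.054)"
```

```text
t 20.45 tcp [0.6609 0.02   0.0801] R [ 0.898   0.4399  0.0007  0.4399 -0.898  -0.0002  0.0005  0.0005 -1.    ] w 0.05737848019335105 37.63968050479889 [-0.2118 -1.3609  2.5369]
(.4985,.187,.054) delta mm [ -72.4 -221.4   26. ]
```

{"api": "step_arm", "payload": {"moves": [[0, 0, -6, 0, 0, 0, 48], [0, 0, -18, 0, 0, 0, 48], [0, 0, -34, 0, 0, 0, 48], [0, 0, -48, 0, 0, 0, 48], [-3, -8, -55, 0, 0, 0, 48], [-9, -28, -55, 0, 0, 0, 48], [-19, -58, -55, 0, 0, 0, 48], [-29, -90, -55, 0, 0, 0, 48]]}}

```text
clock: 21.25
tcp_pos: [0.5939, 0.0889, 0.1354]
orientation: [3.061, 0.708, 0.001]
contact_force: [-0.5, 1.6, -2.5]
grip_width: 0.0573
gripper_force: 37.8
```

{"api": "step_arm", "payload": {"moves": [[-10, -32, 0, 0, 0, 0, 48], [-20, -63, 0, 0, 0, 0, 48], [-29, -90, 0, 0, 0, 0, 48], [-36, -110, 0, 0, 0, 0, 48], [-40, -123, 0, 0, 0, 0, 48], [-43, -130, 0, 0, 0, 0, 48], [-43, -131, 0, 0, 0, 0, 48], [-43, -131, 0, 0, 0, 0, 48]]}}

```text
clock: 22.05
tcp_pos: [0.4993, 0.1864, 0.135]
orientation: [3.06, 0.708, 0.001]
contact_force: [-0.2, 0.6, -2.9]
grip_width: 0.0573
gripper_force: 37.9
```

{"api": "step_arm", "payload": {"moves": [[0, 0, 4, 0, 0, 0, 48], [0, 0, 16, 0, 0, 0, 48], [0, 0, 32, 0, 0, 0, 48], [0, 0, 48, 0, 0, 0, 48], [0, 0, 60, 0, 0, 0, 48], [0, 0, 67, 0, 0, 0, 48], [0, 0, 70, 0, 0, 0, 48], [0, 0, 70, 0, 0, 0, 48]]}}

```text
clock: 22.85
tcp_pos: [0.4986, 0.187, 0.0645]
orientation: [3.06, 0.71, -0.001]
contact_force: [0.2, 0.2, -2.0]
grip_width: 0.0574
gripper_force: 37.8
```

```bash
python3 d.py "(.4985,.187,.0541)"; python3 - <<'E'
from h import *
f=grab('side'); cv2.imwrite('pics/side4.png',cv2.resize(f['image'][240:410,280:440,::-1],None,fx=3.5,fy=3.5))
E
```

```text
t 22.85 tcp [0.4986 0.187  0.0645] R [ 0.8979  0.4401 -0.0004  0.4401 -0.8979 -0.0001 -0.0004 -0.     -1.    ] w 0.05739658323221783 37.84739434719086 [ 0.2065  0.2186 -1.9534]
(.4985,.187,.0541) delta mm [-0.1 -0.  10.4]
```

View pics/side4.png

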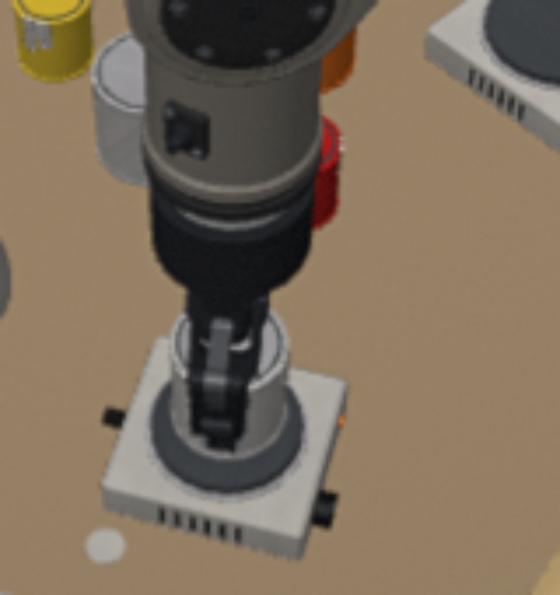

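The middle tin (crop about (230,390)) is centred over the middle plate. Setting it down.

{"api": "step_arm", "payload": {"moves": [[0, 0, 3, 0, 0, 0, 48], [0, 0, 5.5, 0, 0, 0, 48], [0, 0, 7.5, 0, 0, 0, 48], [0, 0, 9, 0, 0, 0, 48], [0, 0, 9.6, 0, 0, 0, 48], [0, 0, 10, 0, 0, 0, 48], [0, 0, 10.3, 0, 0, 0, 48], [0, 0, 10.5, 0, 0, 0, 48]]}}

```text
clock: 23.7
tcp_pos: [0.4986, 0.1871, 0.0543]
orientation: [-3.06, -0.71, -0.0]
contact_force: [0.2, 0.7, -2.0]
grip_width: 0.0572
gripper_force: 37.8
```

{"api": "step_arm", "payload": {"moves": [[0, 0, 0.4, 0, 0, 0, 48], [0, 0, 0.7, 0, 0, 0, 48], [0, 0, 0.7, 0, 0, 0, 48]]}}

```text
clock: 24.0
tcp_pos: [0.4987, 0.1871, 0.054]
orientation: [3.06, 0.71, 0.0]
contact_force: [-1.7, -1.8, 5.0]
grip_width: 0.0572
gripper_force: 38.4
```

{"api": "step_arm", "payload": {"moves": [[0, 0, -0.5, 0, 0, 0, 57], [0, 0, -0.5, 0, 0, 0, 60], [0, 0, -0.5, 0, 0, 0, 65], [0, 0, -0.5, 0, 0, 0, 74], [0, 0, -0.5, 0, 0, 0, 84], [0, 0, -0.5, 0, 0, 0, 84], [0, 0, -12, 0, 0, 0, 84], [0, 0, -35, 0, 0, 0, 84]]}}

```text
clock: 24.8
tcp_pos: [0.4974, 0.1866, 0.0882]
orientation: [3.06, 0.71, -0.005]
contact_force: [0.3, 0.1, 0.4]
grip_width: 0.0837
gripper_force: 0.0
```

{"api": "step_arm", "payload": {"moves": [[0, 0, -30, 0, 0, 0, 85], [0, 0, -50, 0, 0, 0, 85], [15, 44, -50, 0, 0, 0, 85], [27, 82, -50, 0, 0, 0, 85], [39, 120, -50, 0, 0, 0, 85], [51, 155, -50, 0, 0, 0, 85], [60, 182, -50, 0, 0, 0, 85], [66, 202, -50, 0, 0, 0, 85]]}}

```text
clock: 25.6
tcp_pos: [0.6482, 0.0324, 0.1395]
orientation: [3.061, 0.706, 0.001]
contact_force: [0.3, 0.3, -0.1]
grip_width: 0.0849
gripper_force: 0.0
```

```bash
python3 d.py "(.6607,.0215,.1)"; python3 - <<'E'
from m import *
X=np.concatenate([cloud(grab(n)).reshape(-1,3) for n in('top','side')])
P=X[(np.hypot(*(X[:,:2]-[.4985,.187]).T)<.045)&(X[:,2]>.05)&(X[:,2]<.115)]
print('mid',len(P),P[:,2].max(),fit(P[(P[:,2]>.075)&(P[:,2]<.092)][:,:2]),fit(P[P[:,2]<.07][:,:2]))
E
```

```text
t 25.6 tcp [0.6482 0.0324 0.1395] R [ 0.8989  0.4382  0.001   0.4382 -0.8989 -0.0004  0.0007  0.0008 -1.    ] w 0.08486217636541384 0.0 [ 0.2597  0.272  -0.0835]
(.6607,.0215,.1) delta mm [ 6.4 15.2 39.5]
mid 1707 0.11092508751642859 [0.49820831 0.18757672 0.02804783] [0.49820118 0.18766637 0.0276811 ]
```

{"api": "step_arm", "payload": {"moves": [[5, 12, 0, 0, 0, 0, 85.4], [6, 15, 0, 0, 0, 0, 85.4], [6, 15, 0, 0, 0, 0, 85.4], [6, 15, 10, 0, 0, 0, 85.4], [6, 15, 25, 0, 0, 0, 85.4], [6, 15, 38, 0, 0, 0, 85.4], [6, 15, 43, 0, 0, 0, 85.4], [6, 15, 43, 0, 0, 0, 85.4]]}}

```text
clock: 26.5
tcp_pos: [0.6576, 0.0239, 0.0939]
orientation: [-3.06, -0.71, 0.004]
contact_force: [0.1, -0.1, 0.3]
grip_width: 0.0855
gripper_force: 0.0
```

{"api": "step_arm", "payload": {"moves": [[0, 0, 0, 0, 0, 0, 85.4], [0, 0, 0, 0, 0, 0, 85.4], [0, 0, 0, 0, 0, 0, 85.4]]}}

```text
clock: 26.8
tcp_pos: [0.6592, 0.0239, 0.0963]
orientation: [3.06, 0.71, 0.002]
contact_force: [-1.0, -0.3, -0.3]
grip_width: 0.0854
gripper_force: 0.0
```

```bash
python3 d.py "(.661,.022,.019)"; python3 - <<'E'
from m import *
for n in('top','side'):
    X=cloud(grab(n)).reshape(-1,3)
    P=X[(np.hypot(*(X[:,:2]-[.661,.02]).T)<.045)&(X[:,2]>.008)&(X[:,2]<.06)];print(n,len(P),fit(P[:,:2]))
f=dict(np.load('side.npz')); cv2.imwrite('pics/side5.png',cv2.resize(f['image'][170:310,240:420,::-1],None,fx=4,fy=4))
E
```

```text
t 26.8 tcp [0.6592 0.0239 0.0963] R [ 0.8979  0.4401  0.0012  0.4401 -0.8979  0.0001  0.0011  0.0004 -1.    ] w 0.08544006194017487 0.0 [-1.0319 -0.3203 -0.3413]
(.661,.022,.019) delta mm [ 0.7  2.5 77.3]
  return _methods._mean(a, axis=axis, dtype=dtype,
  ret = um.true_divide(
Traceback (most recent call last):
  File "m.py", line 6, in fit
    s=least_squares(lambda p:np.hypot(*(P-p[:2]).T)-p[2],[*c0,.04],loss='soft_l1',f_scale=.002); return s.x
ValueError: Initial guess is outside of provided bounds
```

The arm blocks the top camera here, so I'll rely on the earlier fits. Descending with the correction.

{"api": "step_arm", "payload": {"moves": [[1, 2.5, 0, 0, 0, 0, 85.4], [1, 2.5, 4, 0, 0, 0, 85.4], [1, 2.5, 15, 0, 0, 0, 85.4], [1, 2.5, 30, 0, 0, 0, 85.4], [1, 2.5, 46, 0, 0, 0, 85.4], [1, 2.5, 62, 0, 0, 0, 85.4], [1, 2.5, 73, 0, 0, 0, 85.4], [1, 2.5, 76, 0, 0, 0, 85.4]]}}

```text
clock: 27.65
tcp_pos: [0.6594, 0.022, 0.0172]
orientation: [-3.06, -0.71, 0.005]
contact_force: [-1.1, -0.2, -0.1]
grip_width: 0.0852
gripper_force: 0.0
```

{"api": "step_arm", "payload": {"moves": [[0, 0, 0, 0, 0, 0, 85.4], [0, 0, 0, 0, 0, 0, 85.4]]}}

```text
clock: 27.85
tcp_pos: [0.6613, 0.0222, 0.0201]
orientation: [3.06, 0.71, 0.002]
contact_force: [0.5, 0.3, -0.3]
grip_width: 0.0855
gripper_force: 0.0
```

```bash
python3 d.py "(.661,.022,.019)"
```

```text
t 27.85 tcp [0.6613 0.0222 0.0201] R [ 0.8979  0.4401  0.001   0.4401 -0.8979  0.0001  0.001   0.0003 -1.    ] w 0.08549174672937096 0.0 [ 0.4775  0.2993 -0.3464]
(.661,.022,.019) delta mm [-0.3  0.   1.1]
```

{"api": "step_arm", "payload": {"moves": [[0, 0, 0, 0, 0, 0, 80], [0, 0, 0, 0, 0, 0, 76], [0, 0, 0, 0, 0, 0, 73], [0, 0, 0, 0, 0, 0, 70], [0, 0, 0, 0, 0, 0, 67], [0, 0, 0, 0, 0, 0, 64], [0, 0, 0, 0, 0, 0, 60], [0, 0, 0, 0, 0, 0, 56]], "grip_force": 45}}

```text
clock: 28.65
tcp_pos: [0.6609, 0.022, 0.0201]
orientation: [3.06, 0.71, 0.0]
contact_force: [-1.7, -0.7, 5.9]
grip_width: 0.0672
gripper_force: 49.7
```

```bash
python3 d.py "(.482,-.167,.06)"
```

```text
t 28.65 tcp [0.6609 0.022  0.0201] R [ 0.8979  0.4401  0.0003  0.4401 -0.8979 -0.0001  0.0002  0.0003 -1.    ] w 0.06717344309416466 49.675809144973755 [-1.6876 -0.665   5.8636]
(.482,-.167,.06) delta mm [-243.8   91.   -39.9]
```

{"api": "step_arm", "payload": {"moves": [[0, 0, -5, 0, 0, 0, 56], [0, 0, -15, 0, 0, 0, 56], [0, 0, -33, 0, 0, 0, 56], [0, 0, -55, 0, 0, 0, 56], [0, 0, -78, 0, 0, 0, 56], [0, 0, -98, 0, 0, 0, 56], [-4, 1, -108, 0, 0, 0, 56], [-18, 7, -110, 0, 0, 0, 56]]}}

```text
clock: 29.45
tcp_pos: [0.6488, 0.0094, 0.1318]
orientation: [-3.059, -0.713, -0.007]
contact_force: [0.7, -0.1, -3.3]
grip_width: 0.067
gripper_force: 51.4
```

{"api": "step_arm", "payload": {"moves": [[-25, 9, 0, 0, 0, 0, 56], [-60, 22, 0, 0, 0, 0, 56], [-95, 35, 0, 0, 0, 0, 56], [-130, 48, 0, 0, 0, 0, 56], [-165, 61, 0, 0, 0, 0, 56], [-195, 72, 0, 0, 0, 0, 56], [-215, 80, 0, 0, 0, 0, 56], [-224, 83, 0, 0, 0, 0, 56]]}}

```text
clock: 30.25
tcp_pos: [0.4794, -0.168, 0.1288]
orientation: [3.062, 0.703, -0.005]
contact_force: [0.2, -1.0, -3.1]
grip_width: 0.0672
gripper_force: 51.4
```

{"api": "step_arm", "payload": {"moves": [[-1, 0, 3, 0, 0, 0, 56], [-1, 0, 12, 0, 0, 0, 56], [-1, 0, 25, 0, 0, 0, 56], [-1, 0, 38, 0, 0, 0, 56], [-1, 0, 48, 0, 0, 0, 56], [-1, 0, 55, 0, 0, 0, 56], [-1, 0, 58, 0, 0, 0, 56], [-1, 0, 58, 0, 0, 0, 56]]}}

```text
clock: 31.05
tcp_pos: [0.482, -0.1655, 0.0711]
orientation: [-3.06, -0.71, 0.001]
contact_force: [0.1, 1.0, -3.5]
grip_width: 0.067
gripper_force: 51.4
```

```bash
python3 d.py "(.482,-.167,.0601)"; python3 - <<'E'
from h import *
f=grab('side'); cv2.imwrite('pics/side6.png',cv2.resize(f['image'][150:300,350:520,::-1],None,fx=3.5,fy=3.5))
E
```

```text
t 31.05 tcp [ 0.482  -0.1655  0.0711] R [ 0.8978  0.4403 -0.0007  0.4403 -0.8978  0.0003 -0.0005 -0.0006 -1.    ] w 0.0669735782578811 51.36197805404663 [ 0.1038  0.9672 -3.5448]
(.482,-.167,.0601) delta mm [-0.7  1.3 11. ]
```

View pics/side6.png

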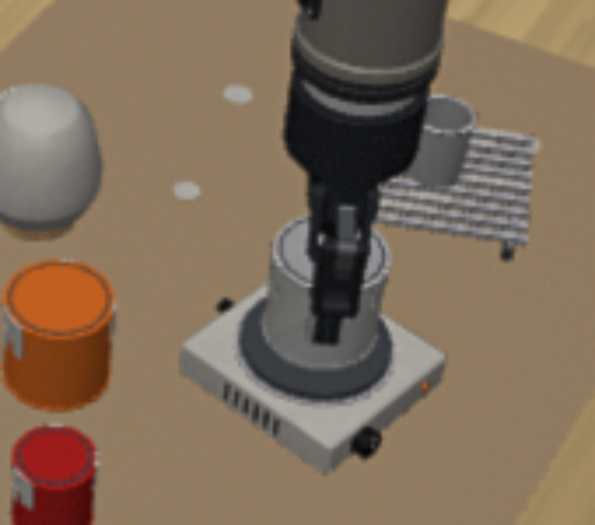

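The large tin (crop about (325,290)) is centred over the large plate, and the cup is standing on the grate behind. Setting it down.

{"api": "step_arm", "payload": {"moves": [[-0.5, 1, 3, 0, 0, 0, 56], [-0.5, 1, 6, 0, 0, 0, 56], [-0.5, 1, 8, 0, 0, 0, 56], [-0.5, 1, 9.4, 0, 0, 0, 56], [-0.5, 1, 10.2, 0, 0, 0, 56], [-0.5, 1, 10.6, 0, 0, 0, 56], [-0.5, 1, 11, 0, 0, 0, 56], [-0.5, 1, 11, 0, 0, 0, 56]]}}

```text
clock: 31.9
tcp_pos: [0.4822, -0.1668, 0.0606]
orientation: [3.06, 0.71, 0.0]
contact_force: [-1.0, -0.0, -3.6]
grip_width: 0.0671
gripper_force: 51.4
```

{"api": "step_arm", "payload": {"moves": [[0, 0, 0.4, 0, 0, 0, 56], [0, 0, 0.7, 0, 0, 0, 56], [0, 0, 0.7, 0, 0, 0, 56]]}}

```text
clock: 32.2
tcp_pos: [0.4823, -0.1669, 0.0601]
orientation: [3.06, 0.71, 0.0]
contact_force: [-1.4, 0.3, -0.1]
grip_width: 0.0666
gripper_force: 51.4
```

{"api": "step_arm", "payload": {"moves": [[0, 0, 0.3, 0, 0, 0, 56], [0, 0, 0.5, 0, 0, 0, 56], [0, 0, 0.5, 0, 0, 0, 56]]}}

```text
clock: 32.5
tcp_pos: [0.4822, -0.1668, 0.0601]
orientation: [3.06, 0.71, 0.0]
contact_force: [-3.5, 0.8, 7.9]
grip_width: 0.0672
gripper_force: 51.8
```

Contact. Release, settle centred, then rise straight.

{"api": "step_arm", "payload": {"moves": [[0, 0, -0.5, 0, 0, 0, 67], [0, 0, -0.5, 0, 0, 0, 70], [0, 0, -0.5, 0, 0, 0, 75], [0, 0, -0.5, 0, 0, 0, 81], [0, 0, -0.5, 0, 0, 0, 85.4], [0, 0, -0.5, 0, 0, 0, 85.4], [0, 0, -10, 0, 0, 0, 85.4], [0, 0, -25, 0, 0, 0, 85.4]]}}

```text
clock: 33.3
tcp_pos: [0.4815, -0.1666, 0.0844]
orientation: [-3.059, -0.71, 0.002]
contact_force: [0.3, 0.3, 0.5]
grip_width: 0.0853
gripper_force: 0.0
```

{"api": "step_arm", "payload": {"moves": [[0, 0, -15, 0, 0, 0, 85], [0, 0, -40, 0, 0, 0, 85], [0, 0, -75, 0, 0, 0, 85], [0, 0, -110, 0, 0, 0, 85], [0, 0, -140, 0, 0, 0, 85], [30, 30, -150, 0, 0, 0, 85], [60, 60, -150, 0, 0, 0, 85], [80, 80, -150, 0, 0, 0, 85]]}}

```text
clock: 34.1
tcp_pos: [0.5916, -0.2043, 0.2361]
orientation: [3.059, 0.709, 0.004]
contact_force: [-0.2, -0.3, -0.4]
grip_width: 0.0855
gripper_force: 0.0
```

{"api": "step_arm", "payload": {"moves": [[20, 20, 0, 0, 0, 0, 85], [30, 30, 0, 0, 0, 0, 85], [30, 30, 0, 0, 0, 0, 85], [30, 30, 0, 0, 0, 0, 85], [30, 30, 0, 0, 0, 0, 85]]}}

```text
clock: 34.6
tcp_pos: [0.6285, -0.2169, 0.2347]
orientation: [-3.06, -0.71, 0.001]
contact_force: [1.1, 1.2, 0.7]
grip_width: 0.0845
gripper_force: 0.0
```

```bash
python3 d.py; python3 - <<'E'
from m import *
C={n:cloud(grab(n)).reshape(-1,3) for n in('top','side')}
X=np.concatenate(list(C.values()))
for nm,c,a,b,R in(('large',(.482,-.167),.05,.098,.045),('mid',(.4985,.187),.05,.092,.04),('small',(.5055,.373),.05,.087,.035),('cup',(.491,-.373),.035,.07,.035),('dA',(.684,.2),.03,.07,.06),('dB',(.71,-.21),.03,.07,.06)):
    P=X[(np.hypot(*(X[:,:2]-c).T)<R)&(X[:,2]>a)&(X[:,2]<b)]; print(nm,len(P),fit(P[:,:2]))
save(dict(np.load('side.npz')),'side7')
E
```

```text
t 34.6 tcp [ 0.6285 -0.2169  0.2347] R [ 0.8979  0.4403 -0.0004  0.4403 -0.8979  0.     -0.0004 -0.0002 -1.    ] w 0.084533787649921 0.0 [1.0558 1.1836 0.7149]
large 583 [ 0.48121407 -0.16799641  0.03412611]
mid 456 [0.49833432 0.18773116 0.02785471]
small 392 [0.50471833 0.37278019 0.02314898]
cup 291 [ 0.49067122 -0.37308038  0.01855566]
dA 910 [0.68389033 0.20049385 0.04018318]
dB 647 [ 0.71029426 -0.21194602  0.04089108]
```

View pics/side7.png

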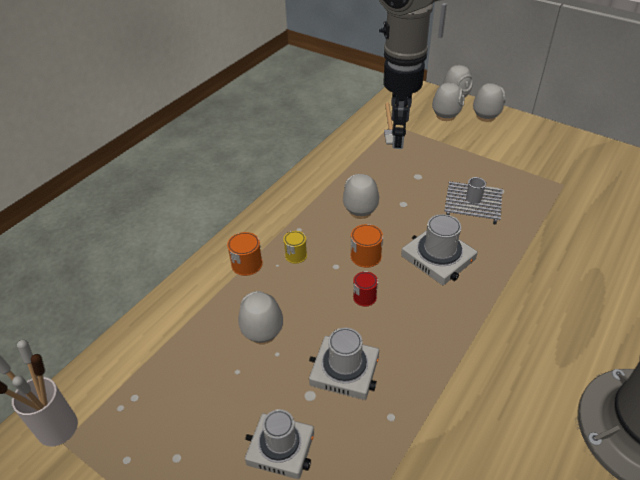

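The tins stand on their plates at (442,237), (345,350) and (280,432). The cup is on the grate at (476,190), and the dolls and look-alikes have not moved.

```bash
python3 -c "
from bench import r
print(r.hand_in())"
```

```text
the job is handed in; nothing more can be done
None
```

The job is handed in: each of the three tins stands upright and centred on the warmer of its own size, the cup is mouth up on the drain grate, and the dolls and look-alikes are where they were; I got no verdict back from the hand-in.

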